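# Check a bayonet lamp in the bench tester

## Task

Check the modelling lamp in the bench lamp tester: stand the lamp with the rectangular white waist upright in the tester's round socket with its two side lugs down the two slots, push it fully down against the spring, then turn it a quarter turn clockwise (seen from above) as far as it goes. The contact is made only while it is held down, so finish while still gripping the lamp, holding it pressed fully down and turned to the stop; leave the tape roll, the screw-cap lamp and the steel stud where they stand.

Things in the scene. Friction and masses are not known exactly. Their poses are not given: they have to be found in the camera images.
- lamp: loose modelling lamp, about 90 g, 92 mm tall, standing on its steel cap; the only one with a rectangular white waist. Origin: centre of the cap's underside, z up. Cap 28 mm diameter, 0 to 39 mm high, foot chamfered. Two round lugs, on +x and -x: a 6 mm pin along x, axis 17 mm above the foot, ends 20 mm from the lamp's axis. A half turn about z makes no difference.
- lamp_waist (a point): centre of the lamp's white ceramic waist, the part to grip, 54 mm above the foot on the lamp's axis, axes as the lamp's: a block 44 mm along x (the lugs' direction) by 34 mm along y, from 38 to 70 mm above the foot, flat sides. Above it a clear glass tube, 24 mm diameter, up to 92 mm.
- tester: fixed bench lamp tester: grey box 170 (x) x 130 (y) mm, top 50 mm above the bench, with a black round socket, 57 mm diameter, upright in the middle, up to 90 mm. Origin: on the bench under the socket's axis, z up. The socket's aluminium rim (8 mm thick) has a 30 mm bore and two 9 mm wide slots for the lugs, along the tester's +x and -x; the lamp fits either way round.
- socket_mouth (a point): point on the socket's axis level with the upper face of its rim, 90 mm above the bench. The lamp's foot meets the spring plunger 18 mm below this point, the lugs clear the rim when the foot is 28 mm below it, and fully down the foot is 32 mm below it (waist bottom then 6 mm above the rim).
- socket_press (a joint): how far the spring plunger in the socket is pressed down, m: 0 up, 0.014 fully down. Spring force 3 N at the top to 10 N fully down, then a firm stop. From 0.010 the lugs are below the rim and can turn; before that they cannot.
- socket_turn (a joint): how far the socket's inner sleeve, which takes the lugs below the rim, is turned clockwise seen from above, rad: 0 at rest (slots in line with the rim's), 1.45 at the stop; it does not go the other way. A return spring resists, 0.02 N m at 0 to 0.09 N m at the stop. The lugs have about 0.08 rad of play either way, so turn the lamp about 1.55 rad.
- screw_lamp: bystander: round clear-glass lamp standing on its glass end, 44 mm diameter, brass screw cap upward, 77 mm tall, loose. Origin: centre of its underside.
- spigot: bystander: steel mounting stud, 16 mm pin on a 48 mm round flange, 66 mm tall, loose, standing. Origin: centre of its underside.
- tape: bystander: roll of grey cloth tape lying flat, 90 mm diameter, 52 mm hole, 48 mm high, loose. Origin: centre of its underside.
Not all that is in view belongs to the job. What is shaped like the lamp but orange is not meant.

How it is judged (in metres and radians):
On the way:
1. the lamp stands upright in the socket, lugs down in the slots, not yet turned (z of lamp in the frame of socket_mouth below -0.016 m and horizontal distance between lamp and socket_mouth below 0.005 m and angle between lamp's own z axis and vertical below 0.15 rad and value of joint socket_turn below 0.2 rad), for 0.1 s.
At the end, for the whole second after the job is handed in: The robot still grips the lamp (over 2 N), which stands in the socket upright within 0.12 rad and centred within 5 mm, its foot at least 29 mm below the rim and the plunger pressed more than 12 of its 14 mm, with the socket turned more than 1.3 of its 1.45 rad, at rest (value of joint socket_press above 0.012 m and value of joint socket_turn above 1.3 rad and z of lamp in the frame of socket_mouth below -0.029 m and horizontal distance between lamp and socket_mouth below 0.005 m and angle between lamp's own z axis and vertical below 0.12 rad and linear speed of lamp below 0.02 m/s and contact force between the fingers and lamp above 2 N); the arm keeps its last pose, push and grip.
It fails at once if the lamp is tipped over (angle between lamp's own z axis and vertical above 0.7 rad).
It fails at once if the screw-cap lamp is moved more than 3 cm (distance of screw_lamp from where it was at the start of the episode above 0.03 m).
It fails at once if the stud is moved more than 3 cm (distance of spigot from where it was at the start of the episode above 0.03 m).
It fails at once if the tape roll is moved more than 3 cm (distance of tape from where it was at the start of the episode above 0.03 m).
It also fails if it takes over 48 s, if anything falls off the work surface, if the arm or the gripper's body presses on something with over 40 N, if the wrist force passes 120 N, or if a joint passes its speed limit or range.

## Robot

A 7-joint arm with a two-finger parallel gripper is mounted at the origin on the work surface. World frame = base frame: x ahead of the robot, y to its left, z up, the work surface at z = 0. Lengths are in mm, angles in rad, forces in N, time in s.
With the tool pointing down it reaches from about 400 to 875 mm from the base axis. Payload 6.5 kg.
Tool frame: the origin (TCP) lies between the finger pads; the fingertips stand 22 mm ahead of it and the grasp point (between the pads) lies 3 mm ahead of it; x points along the fingers, y is the direction in which the jaws open and shut, and the axes are right-handed (so a half turn about x gives the same grasp; the last joint's range is limited). The gripper opens to 88 mm and grips with 3 to 60 N. Pads are 18 mm wide; open, the fingers measure 123 mm over their backs; the gripper's body (75 mm by 187 mm) begins 45 mm behind the grasp point.
Start: joints at [1.037, 0.536, -0.004, 1.538, 0.003, 1.067, -0.071], TCP at [293.096, -580.159, 260.716] pointing down, gripper open.
Joint ranges: [-2.7, 2.7], [-0.37, 2.16], [-1.27, 1.26], [0.24, 2.4], [-1.31, 4.45], [0.19, 1.91], [-2.76, 2.76]. Speed limits (rad/s): [2.39, 2.39, 3.14, 3.14, 3.14, 3.14, 3.14].

## Interface

Orientations are given as a unit quaternion [x, y, z, w].
In Python, from rig import robot gives the robot as it stands. The module is installed in compiled form; this text tells all that it offers.
- The arm moves only by the shell command python3 -m handwheel 'ROWS' [FORCE]. ROWS is JSON, a list of rows, each a list of 7 numbers: the shift along the world's x, y, z in m, then the turn, a rotation vector about the world's x, y, z in degrees, then the finger opening in m, from 0 to 0.0881. A call has 1 to 20 rows; each row shifts and turns the pose as measured when the row begins; what a row does not reach is not made up. A row lasts 1/12 s, in which the tool goes at most 41.7 mm and 7.16 degrees, less where a joint would pass 70% of its speed; a pose out of reach is approached as far as the arm can. A call with a gripper value outside its range is refused whole. The fingers move at their own pace and stop on an object; FORCE is the grip in N (left out, the last holds). Time passes only in rows, so rows that do not move let the fingers close. It gives the time, the measured TCP pose, the force and the opening at its end, in the units of the state.
- robot.observe(): the state, without advancing time (a new reading comes with each control period).
- robot.camera(name): name is "scene" or "top"; returns a dict with "frame" (480x640x3 uint8, red, green, blue), "depth" (480x640 float32, mm along the optical axis (not along the pixel's ray), 0 where there is no reading), "K" (3x3 intrinsics, pixels), "position" and "rotation" of the camera in the world. Camera axes: x right, y down, z forward; pixel columns grow to the right and rows downward; lengths in mm; the calibration is good to about 2 mm. A picture is of the moment at which its call begins.
- robot.hand_in(): hands the job in, once; it reports no verdict.
The state is a dict: "clock": time; "joint_positions": joint angles; "qd": joint speeds; "joint_torque": joint torques, N m; "tool_pos": TCP position; "eef_rot": TCP orientation; "ft_force": force on the tool from outside, world axes, zero at the start; "wrist_torque": the same for the moment, N m; "grip_width": finger opening in mm.
Only numpy, scipy, OpenCV 4.12 (cv2) and the standard library are available. Lean on these libraries where they do the work, as an engineer would, in place of code of your own. Each camera call takes 0.05 s, during which the arm holds its last target. There are 200 camera calls.

## Working session

There is one attempt and no reset: what is moved stays moved. The work goes in short steps, Python scripts to look and compute and a shell command to move; the robot and the scene stay as the last step left them, time stands still between calls to the robot, and variables do not carry over. Pictures are saved under pics/ and viewed, about 8 in all and at most 12, crops included, and the job is handed in when it is done.

```bash
mkdir -p pics; cat > h.py <<'E'
import numpy as np,cv2
from rig import robot
def cam(n):
    c=robot.camera(n); K=np.array(c["K"]);R=np.array(c["rotation"]);p=np.array(c["position"])
    return c["frame"],c["depth"],K,R,p
def pts(c):
    f,d,K,R,p=c
    v,u=np.mgrid[0:480,0:640]
    P=np.stack([(u-K[0,2])/K[0,0]*d,(v-K[1,2])/K[1,1]*d,d],-1)@R.T+p
    P[d==0]=np.nan
    return P
def ray(c,u,v,z):
    f,d,K,R,p=c
    r=R@np.array([(u-K[0,2])/K[0,0],(v-K[1,2])/K[1,1],1]); return p+r*(z-p[2])/r[2]
def proj(c,P):
    f,d,K,R,p=c
    q=K@(R.T@(np.array(P)-p)); return q[:2]/q[2]
E
python3 - <<'E'
from h import *
for n in("scene","top"):
    c=cam(n);cv2.imwrite(f"pics/{n}0.png",c[0][:,:,::-1]);print(n,c[2].tolist(),c[3].round(3).tolist(),c[4])
    np.save(f"pics/{n}0.npy",pts(c))
print(robot.observe())
E
```

```text
scene [[549.0982453887375, 0.0, 315.714329479435], [0.0, 549.0982453887375, 240.8390896614135], [0.0, 0.0, 1.0]] [0.707, 0.611, -0.24, -0.263] [1267.34932079  -93.26928828  860.17324399]Traceback (most recent call last):
  File "<stdin>", line 4, in <module>
  File "h.py", line 9, in pts
    P=np.stack([(u-K[0,2])/K[0,0]*d,(v-K[1,2])/K[1,1]*d,d],-1)@R.T+p
      ~~~~~~~~~~~~~~~~~~~~~~~~~~~~~~~~~~~~~~~~~~~~~~~~~~~~~~~~^~~~
ValueError: matmul: Input operand 1 has a mismatch in its core dimension 0, with gufunc signature (n?,k),(k,m?)->(n?,m?) (size 4 is different from 3)
```

View pics/scene0.png

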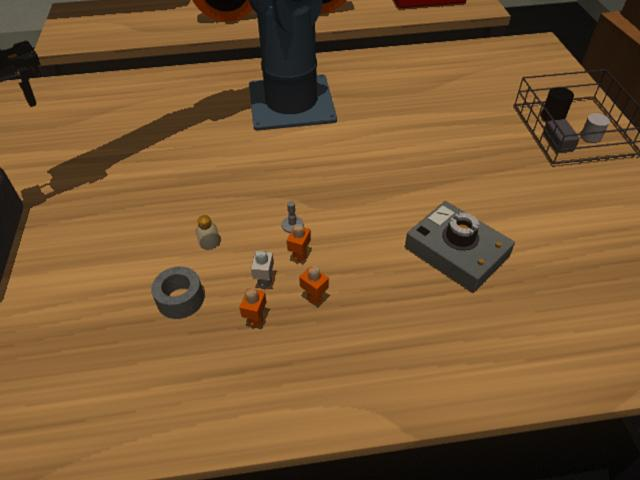

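The scene view shows the white-waist lamp at (262,266). Lookalikes are the orange ones at (299,243), (314,285) and (253,307). The tape is at (178,292), the screw lamp at (207,232), the stud at (292,217) and the tester socket at (462,230). The rotation is a quaternion, so I'll fix the helper.

```bash
sed -i 's/R=np.array(c\["rotation"\])/R=Rot.from_quat(c["rotation"]).as_matrix()/; 1a from scipy.spatial.transform import Rotation as Rot' h.py
python3 - <<'E'
from h import *
for n in("scene","top"):
    c=cam(n);cv2.imwrite(f"pics/{n}0.png",c[0][:,:,::-1]);P=pts(c)
    np.save(f"pics/{n}0.npy",P); print(n,c[4],c[3][:,2])
    if n=="scene":
        for u,v in [(262,266),(262,254),(299,243),(314,285),(253,307),(462,215),(500,240),(100,300)]: print(u,v,P[v,u].round(0))
s=robot.observe()
print(s["tool_pos"],Rot.from_quat(s["eef_rot"]).as_matrix().round(3).tolist(),s["grip_width"],s["clock"],s["ft_force"])
E
```

```text
scene [1267.34932079  -93.26928828  860.17324399] [-0.66049126  0.07769173 -0.74680338]
262 266 [ 617. -118.   72.]
262 254 [ 604. -115.   92.]
299 243 [570. -44.  71.]
314 285 [673. -29.  69.]
253 307 [ 705. -140.   71.]
462 215 [563. 278.  90.]
500 240 [606. 348.  52.]
100 300 [ 595. -436.    1.]
top [469.05296892 -19.7866776  814.00591198] [ 0.14775608  0.00923328 -0.98898073]
[ 292.89654626 -579.79511261  260.06597203] [[-0.001, 0.451, -0.893], [0.001, -0.893, -0.451], [-1.0, -0.001, 0.0]] 88.2912703736857 0.15 [-0.04012632 -0.45134942 -0.20241127]
```

View pics/top0.png

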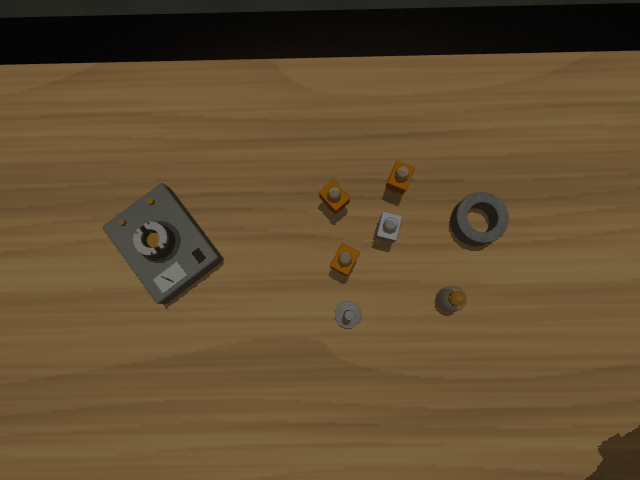

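Top view: white lamp at (389,226). Orange lookalikes are at (335,195), (401,176) and (345,259). The socket is at (152,240), with its slots visible in the rim. Next I measure the poses and make one crop as a check.

```bash
cat > m.py <<'E'
from h import *
def lampfit(c,P,lo=66,hi=74,box=None):
    # white waist top face
    hsv=cv2.cvtColor(c[0],cv2.COLOR_RGB2HSV)
    return hsv
def rect(XY):
    (x,y),(w,h),a=cv2.minAreaRect(XY.astype(np.float32)); 
    return (x,y),(w,h),a   # w along angle a (deg)
E
python3 - <<'E'
from m import *
I=cv2.imread("pics/top0.png");hsv=cv2.cvtColor(I,cv2.COLOR_BGR2HSV);P=np.load("pics/top0.npy")
c=cam("top")
def sel(z0,z1,b,extra=None):
    m=(P[...,2]>z0)&(P[...,2]<z1); k=np.zeros_like(m);k[b[1]:b[3],b[0]:b[2]]=1;m&=k
    return m if extra is None else m&extra
w=(hsv[...,1]<60)&(hsv[...,2]>90)
m=sel(30,100,(370,205,410,250))
print("z hist lamp",np.histogram(P[m][:,2],bins=range(30,105,5)))
m=sel(65,75,(370,205,410,250)); print("waist top",m.sum(),rect(P[m][:,:2]))
mm=(w&sel(-5,120,(370,205,410,250))).astype(np.uint8)
ct=max(cv2.findContours(mm,0,1)[0],key=cv2.contourArea);print("white px rect",cv2.minAreaRect(ct))
print("rect z=70",rect(np.array([ray(c,*q[0],70)[:2] for q in ct])))
m=sel(86,95,(370,205,410,250)); print("glass top",P[m].mean(0) if m.any() else 0)
for n,b in dict(o1=(315,175,355,220),o2=(380,155,420,200),o3=(325,238,365,280)).items():
    m=sel(65,75,b);print(n,m.sum(),rect(P[m][:,:2]))
m=sel(46,54,(95,175,230,310));print("box",m.sum(),rect(P[m][:,:2]))
m=sel(86,94,(120,205,190,270));print("rim",m.sum(),rect(P[m][:,:2]),np.median(P[m][:,2]))
(cx,cy),r=cv2.minEnclosingCircle(P[m][:,:2].astype(np.float32));print("rim circ",cx,cy,r)
d=P[m][:,:2]-[cx,cy];rr=np.hypot(*d.T);an=np.degrees(np.arctan2(d[:,1],d[:,0]))
k=(rr>16)&(rr<25);h=np.histogram(an[k],bins=36,range=(-180,180));print(h[0])
for n,b in dict(tape=(445,185,515,255),screw=(435,280,470,320),spig=(330,298,365,330)).items():
    m=sel(10,100,b);print(n,P[m].max(0).round(),P[m].min(0).round())
crop=np.hstack([cv2.resize(I[200:280,110:200],(450,400),interpolation=2),cv2.resize(I[195:265,350:420],(350,350),interpolation=2)[:350].copy() if 0 else cv2.resize(I[190:270,350:420],(350,400),interpolation=2)])
cv2.imwrite("pics/crop1.png",crop)
E
```

```text
z hist lamp (array([  0,   1,  12,  11,  16,  17,  12, 185, 172,   9,  23,  56,  84,
         2]), array([ 30,  35,  40,  45,  50,  55,  60,  65,  70,  75,  80,  85,  90,
        95, 100]))
waist top 357 ((602.1209106445312, -117.10784912109375), (34.331695556640625, 44.014373779296875), 75.13666534423828)
white px rect ((389.2353210449219, 225.558837890625), (19.645383834838867, 24.738632202148438), 14.03624439239502)
rect z=70 ((601.9028930664062, -116.88301086425781), (32.70892333984375, 42.1941032409668), 74.4734878540039)
glass top [ 601.65575128 -116.57026345   90.40094496]
o1 343 ((656.4288940429688, -25.855918884277344), (44.55318832397461, 33.870765686035156), 40.47615432739258)
o2 335 ((688.96142578125, -140.1015167236328), (33.83287811279297, 44.331783294677734), 66.53553009033203)
o3 366 ((547.6557006835938, -41.33854675292969), (33.8771858215332, 44.062286376953125), 60.36452865600586)
box 5846 ((585.1556396484375, 275.8503112792969), (170.71615600585938, 130.1401824951172), 37.04713821411133)
rim 556 ((585.2525634765625, 276.0827941894531), (51.76572799682617, 54.49287033081055), 40.03763961791992) 90.11503922838068
rim circ 585.8583374023438 276.1629943847656 28.235660552978516
[13 10  8  0  1 15 11 12 13 12 14 10 13 11 10 15 10 12 13 10  7  0  2 12
 11 11 11 13 11 12 12 11 11 12 15 10]
tape [ 663. -236.   52.] [ 573. -326.   10.]
screw [ 501. -202.   79.] [ 458. -245.   10.]
spig [468. -38.  71.] [440. -58.  10.]
```

View pics/crop1.png

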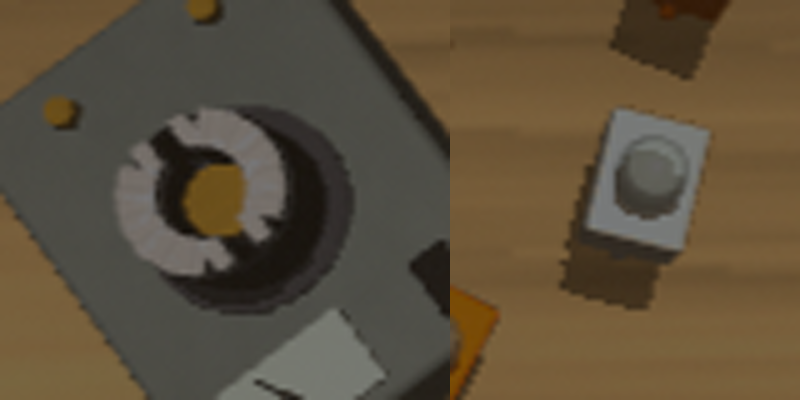

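The crop confirms the white waist, with its axis at (601.8,−116.8) and lugs along −15°. The rim slots run along 37° and the socket is centred at (585.3,276). I'll grip across the 34 mm sides with the jaws at 75°. In the socket that becomes 127°, and 38° after the turn, which suits the last joint and clears the neighbours.

```bash
python3 -m handwheel '[[0.0155,0.0232,0,0,0,7,0.062],[0.0155,0.0232,0,0,0,7,0.062],[0.0155,0.0232,0,0,0,7,0.062],[0.0155,0.0232,0,0,0,7,0.062],[0.0155,0.0232,0,0,0,7,0.062],[0.0155,0.0232,0,0,0,7,0.062],[0.0155,0.0232,0,0,0,7,0.062],[0.0155,0.0232,0,0,0,7,0.062],[0.0155,0.0232,0,0,0,7,0.062],[0.0155,0.0232,0,0,0,7,0.062],[0.0155,0.0232,0,0,0,7,0.062],[0.0155,0.0232,0,0,0,7,0.062],[0.0155,0.0232,0,0,0,7,0.062],[0.0155,0.0232,0,0,0,7,0.062],[0.0155,0.0232,0,0,0,7,0.062],[0.0155,0.0232,0,0,0,7,0.062],[0.0155,0.0232,0,0,0,7,0.062],[0.0155,0.0232,0,0,0,7,0.062],[0.0155,0.0232,0,0,0,7,0.062],[0.0155,0.0232,0,0,0,7,0.062]]' 25
cat > st.py <<'E'
from h import *
import sys
def st(t=None,yaw=None):
    s=robot.observe();M=Rot.from_quat(s["eef_rot"]).as_matrix();p=np.array(s["tool_pos"])
    print("t",round(s["clock"],2),"p",p.round(1),"yaw",np.degrees(np.arctan2(M[1,1],M[0,1])).round(2),"w",round(s["grip_width"],1),"F",np.round(s["ft_force"],1),"T",np.round(s["wrist_torque"],2),"q",np.round(s["joint_positions"],2)[[0,6]])
    # correction to exactly down + yaw
    if t is not None:
        y=np.radians(yaw);Y=np.array([np.cos(y),np.sin(y),0]);X=np.array([0,0,-1.]);G=np.stack([X,Y,np.cross(X,Y)],1)
        print("d mm",(np.array(t)-p).round(1),"rotvec deg",np.degrees(Rot.from_matrix(G@M.T).as_rotvec()).round(2))
if __name__=="__main__":
    a=list(map(float,sys.argv[1:])); st(a[:3],a[3]) if a else st()
E
python3 st.py 601.8 -116.8 60 75
```

```text
clock: 1.87
tool_pos: [604.9, -99.8, 258.3]
eef_rot: [0.062, 0.702, -0.066, 0.706]
ft_force: [-0.1, 0.1, 0.6]
grip_width: 61.8
t 1.87 p [604.9 -99.8 258.3] yaw 79.6 w 61.8 F [-0.1  0.1  0.6] T [ 0.07 -0.17  0.  ] q [0.55 1.17]
d mm [  -3.1  -17.  -198.3] rotvec deg [ 0.34  0.29 -4.6 ]
```

```bash
python3 -m handwheel '[[-0.003,-0.017,-0.02,0.3,0.3,-4.6,0.062],[0,0,-0.02,0,0,0,0.062],[0,0,-0.02,0,0,0,0.062],[0,0,-0.02,0,0,0,0.062],[0,0,-0.02,0,0,0,0.062],[0,0,0,0,0,0,0.062],[0,0,0,0,0,0,0.062]]' 
python3 - <<'E'
from h import *
import st; st.st([601.8,-116.8,60],75)
c=cam("scene");I=c[0][:,:,::-1]
cv2.imwrite("pics/s1.png",cv2.resize(I[160:340,150:390],(800,600)))
E
```

```text
clock: 2.45
tool_pos: [605.8, -107.3, 155.2]
eef_rot: [0.089, 0.7, -0.085, 0.703]
ft_force: [0.3, -0.5, 0.2]
grip_width: 62.0
t 2.45 p [ 605.8 -107.3  155.2] yaw 75.89 w 62.0 F [ 0.3 -0.5  0.2] T [ 0.04 -0.2   0.02] q [0.52 1.07]
d mm [ -4.   -9.5 -95.2] rotvec deg [-0.32  0.25 -0.89]
```

View pics/s1.png

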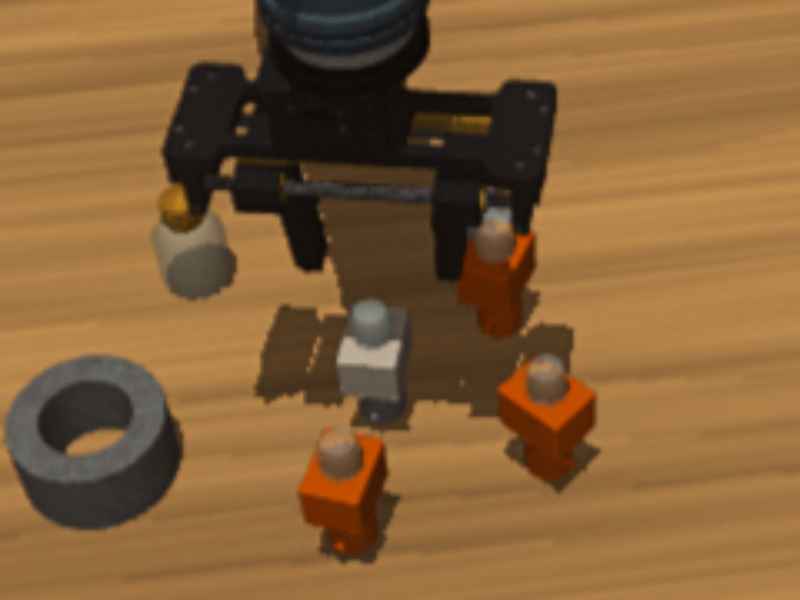

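The crop shows the gripper above the white lamp with the fingers straddling it; the lookalikes, tape and screw lamp are untouched. The gripper is still about 10 mm too far +y, so I correct that and go down to 120.

```bash
python3 -m handwheel '[[-0.004,-0.0095,0,-0.3,0.2,-0.9,0.062],[0,0,0,0,0,0,0.062],[0,0,-0.018,0,0,0,0.062],[0,0,-0.018,0,0,0,0.062],[0,0,0,0,0,0,0.062],[0,0,0,0,0,0,0.062]]' >/dev/null; python3 st.py 601.8 -116.8 60 75
```

```text
t 3.0 p [ 605.4 -120.6  126.2] yaw 74.67 w 61.9 F [-0.3  0.4  0.1] T [ 0.06 -0.14 -0.  ] q [0.52 1.05]
d mm [ -3.6   3.8 -66.2] rotvec deg [0.23 0.66 0.33]
```

```bash
python3 -m handwheel '[[-0.0036,0.0035,0,0,0.5,0.3,0.062],[0,0,0,0,0,0,0.062],[0,0,0,0,0,0,0.062]]' >/dev/null; python3 st.py 601.8 -116.8 60 75;  python3 -m handwheel '[[0,0,0,0,0,0,0.062],[0,0,0,0,0,0,0.062]]' >/dev/null; python3 st.py 601.8 -116.8 60 75; python3 -m handwheel '[[0,0,0,0,0,0,0.062],[0,0,0,0,0,0,0.062]]' >/dev/null; python3 st.py 601.8 -116.8 60 75
```

```text
t 3.25 p [ 602.8 -117.3  129.5] yaw 74.95 w 62.4 F [-0.8 -1.3  0.1] T [ 0.12 -0.15  0.01] q [0.52 1.05]
d mm [ -1.    0.5 -69.5] rotvec deg [0.28 0.32 0.04]
t 3.42 p [ 603.6 -117.1  131.1] yaw 74.96 w 61.8 F [-0.2 -0.9 -0.2] T [ 0.06 -0.13 -0.06] q [0.52 1.05]
d mm [ -1.8   0.3 -71.1] rotvec deg [0.3  0.44 0.03]
t 3.58 p [ 604.  -117.   131.7] yaw 74.98 w 62.3 F [ 0.1 -0.4  0.2] T [ 0.05 -0.11 -0.02] q [0.52 1.05]
d mm [ -2.2   0.2 -71.7] rotvec deg [0.31 0.5  0.02]
```

```bash
python3 -m handwheel '[[-0.002,0,-0.012,0.3,0.5,0,0.062],[0,0,-0.012,0,0,0,0.062],[0,0,-0.012,0,0,0,0.062],[0,0,-0.012,0,0,0,0.062]]' >/dev/null; python3 st.py 601.8 -116.8 60 75
```

```text
t 3.92 p [ 603.1 -117.5   81.6] yaw 74.94 w 62.3 F [ 0.4 -0.9  0.1] T [ 0.05 -0.18 -0.03] q [0.49 1.02]
d mm [ -1.3   0.7 -21.6] rotvec deg [0.02 0.17 0.06]
```

```bash
python3 -m handwheel '[[-0.002,0,-0.011,0,0.2,0,0.062],[-0.0005,0,-0.010,0,0,0,0.062],[0,0,0,0,0,0,0.03],[0,0,0,0,0,0,0.03],[0,0,-0.001,0,0,0,0.03],[0,0,-0.001,0,0,0,0.03],[0,0,-0.001,0,0,0,0.03],[0,0,-0.001,0,0,0,0.03]]' 25 >/dev/null; python3 st.py 601.8 -116.8 60 75
```

```text
t 4.58 p [ 597.2 -116.7   49.9] yaw 74.98 w 33.4 F [-5.8  0.  11.4] T [ 0.08  0.99 -0.02] q [0.48 1.  ]
d mm [ 4.6 -0.1 10.1] rotvec deg [-0.04 -0.52  0.02]
```

The tool coasted 10 mm too low, with the palm likely on the glass top at 11 N. I'll open, go back up and regrip.

```bash
python3 -m handwheel '[[0.001,0,0.002,0,0,0,0.05],[0.003,0,0.006,0,-0.5,0,0.05],[0.001,0,0.003,0,0,0,0.05],[0,0,0,0,0,0,0.05]]' >/dev/null; python3 st.py 601.8 -116.8 60 75;python3 -m handwheel '[[0,0,0,0,0,0,0.05]]' >/dev/null; python3 st.py 601.8 -116.8 60 75
```

```text
t 4.92 p [ 604.1 -116.8   63.8] yaw 74.98 w 49.8 F [ 0.2 -0.2 -0.6] T [ 0.01 -0.16  0.  ] q [0.48 1.  ]
d mm [-2.3  0.  -3.8] rotvec deg [0.   0.23 0.02]
t 5.0 p [ 604.5 -116.9   64.3] yaw 74.97 w 50.0 F [-1.1  0.1 -0.5] T [ 0.02 -0.11  0.06] q [0.48 1.  ]
d mm [-2.7  0.1 -4.3] rotvec deg [0.01 0.3  0.03]
```

```bash
python3 - <<'E'
from h import *
import st
c=cam("scene");P=pts(c);I=c[0][:,:,::-1];P0=np.load("pics/scene0.npy");I0=cv2.imread("pics/scene0.png")
for im,p in((I0,P0),(I,P)):
    hs=cv2.cvtColor(np.ascontiguousarray(im),cv2.COLOR_BGR2HSV);k=np.zeros((480,640),bool);k[245:290,245:285]=1
    m=k&(hs[...,1]<60)&(p[...,2]>42)&(p[...,2]<66)
    q=p[m];print(m.sum(),q.mean(0).round(1),np.percentile(q,[5,95],axis=0).round(1).tolist())
cv2.imwrite("pics/s2.png",cv2.resize(np.ascontiguousarray(I[200:320,190:350]),(800,600)))
E
```

```text
22 [ 617.4 -128.8   54.3] [[615.1, -137.4, 43.1], [623.5, -110.3, 64.7]]
110 [ 620.  -123.    54.6] [[615.2, -136.6, 43.1], [625.0, -108.1, 65.1]]
```

View pics/s2.png

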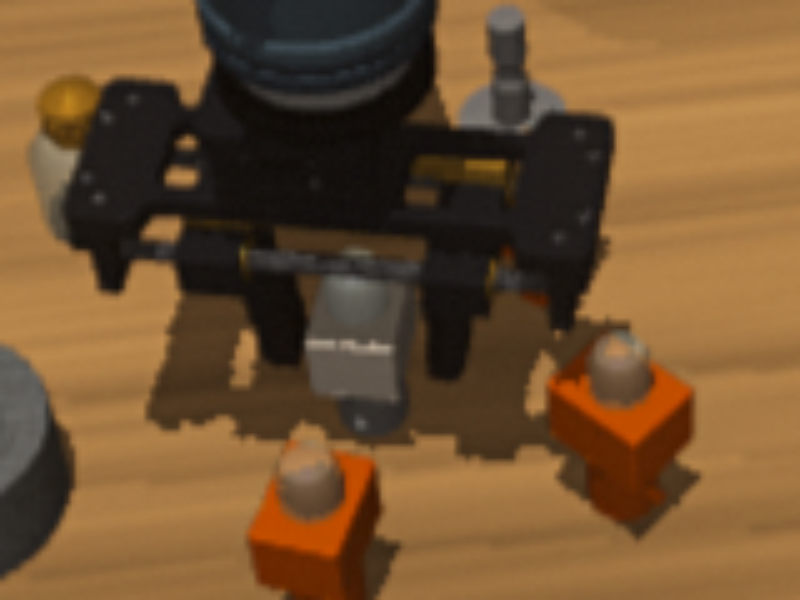

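The lamp stands upright between the fingers and hasn't visibly moved (front face x≈615–625 as before). Now a gentle move and grip.

```bash
python3 -m handwheel '[[-0.0027,0,-0.0035,0,0.3,0,0.05],[0,0,0,0,0,0,0.05],[0,0,0,0,0,0,0.05]]' 25 >/dev/null; python3 st.py 601.8 -116.8 60 75; python3 -m handwheel '[[-0.001,0,0,0,0,0,0.028],[0,0,0,0,0,0,0.028],[0,0,0,0,0,0,0.028],[0,0,0,0,0,0,0.028],[0,0,0,0,0,0,0.028]]' >/dev/null; python3 st.py 601.8 -116.8 60 75
```

```text
t 5.3 p [ 601.5 -117.    60.3] yaw 74.97 w 50.4 F [-0.1  0.5 -0.1] T [ 0.04 -0.16 -0.02] q [0.48 1.  ]
d mm [ 0.3  0.2 -0.3] rotvec deg [ 0.01 -0.04  0.03]
t 5.72 p [ 599.8 -117.    59.6] yaw 74.97 w 33.9 F [-0.  -0.7  0. ] T [ 0.05 -0.13 -0.07] q [0.48 1.  ]
d mm [2.  0.2 0.4] rotvec deg [-0.   -0.12  0.03]
```

```bash
python3 -m handwheel '[[0,0,0,0,0,0,0.028],[0,0,0.005,0,0,0,0.028],[0,0,0.012,0,0,0,0.028],[0,0,0.02,0,0,0,0.028],[0,0,0.02,0,0,0,0.028],[0,0,0.02,0,0,0,0.028],[0,0,0.02,0,0,0,0.028],[0,0,0.02,0,0,0,0.028],[0,0.01,0.01,0,0,2,0.028],[0,0.02,0,0,0,5,0.028],[0,0.03,0,0,0,5,0.028],[0,0.03,0,0,0,5,0.028],[0,0.03,0,0,0,5,0.028],[0,0.03,0,0,0,5,0.028],[0,0.03,0,0,0,5,0.028]]' 45 ; python3 st.py 586 276 180 127
```

```text
clock: 6.97
tool_pos: [596.8, 64.4, 201.3]
eef_rot: [-0.115, 0.697, 0.109, 0.699]
ft_force: [0.9, 0.5, -0.5]
grip_width: 33.3
t 6.97 p [596.8  64.4 201.3] yaw 108.24 w 33.3 F [ 0.9  0.5 -0.5] T [ 0.09 -0.15  0.04] q [0.35 1.29]
d mm [-10.8 211.6 -21.3] rotvec deg [ 0.39  0.27 18.76]
```

```bash
python3 -m handwheel '[[-0.001,0.03,0,0,0,3,0.028],[-0.001,0.03,0,0.3,0,3,0.028],[-0.001,0.03,0,0,0,3,0.028],[-0.001,0.03,0,0,0,3,0.028],[-0.001,0.025,0,0,0.2,2,0.028],[-0.001,0.015,0,0,0,2,0.028],[-0.001,0.01,0,0,0,1,0.028],[0,0.005,0,0,0,0,0.028],[0,0,0,0,0,0,0.028],[0,0,0,0,0,0,0.028]]'  >/dev/null; python3 st.py 586 276 180 127
```

```text
t 7.8 p [580.7 263.  205.1] yaw 128.04 w 33.2 F [ 0.2 -1.1 -0.5] T [ 0.05 -0.09 -0.03] q [0.06 1.3 ]
d mm [  5.3  13.  -25.1] rotvec deg [-0.31 -0.04 -1.04]
```

```bash
python3 -m handwheel '[[0.005,0.013,-0.01,-0.3,0,-1,0.028],[0,0,-0.005,0,0,0,0.028],[0,0,0,0,0,0,0.028],[0,0,0,0,0,0,0.028],[0,0,0,0,0,0,0.028]]'  >/dev/null
cat > meas.py <<'E'
from h import *
from scipy.optimize import least_squares
import st
s=robot.observe();t=np.array(s["tool_pos"])
st.st([586,276,180],127)
c=cam("scene");P=pts(c);I=np.ascontiguousarray(c[0][:,:,::-1])
np.save("pics/sc.npy",P);cv2.imwrite("pics/sc.png",I)
foot=t[2]-60
q=P.reshape(-1,3);q=q[~np.isnan(q).any(1)]
near=np.hypot(*(q[:,:2]-t[:2]).T)<32
def circ(m,r):
    x=q[m];c0=t[:2]
    f=least_squares(lambda p:np.hypot(x[:,0]-p[0],x[:,1]-p[1])-r,c0,loss="soft_l1");return f.x.round(2),m.sum(),np.abs(f.fun).mean().round(2)
z=q[:,2]-foot
print("hist z near",np.histogram(z[near],bins=range(-60,110,8)))
for a,b in((3,11),(24,36),(3,36)):
    m=near&(z>a)&(z<b);print("cap",a,b,circ(m,14))
m=(np.abs(q[:,2]-90)<4)&(np.hypot(*(q[:,:2]-[585.5,276]).T)<35)
x=q[m][:,:2].astype(np.float32);print("rim scene",m.sum(),cv2.minEnclosingCircle(x),cv2.minAreaRect(x))
m=(q[:,2]>58)&(q[:,2]<80)&(np.hypot(*(q[:,:2]-[585.5,276]).T)<36);print("socket barrel",circ(m,28.5))
u,v=proj(c,[t[0],t[1],130]);u,v=int(u),int(v)
cv2.imwrite("pics/lk.png",cv2.resize(I[v-60:v+60,u-80:u+80],(800,600),interpolation=cv2.INTER_CUBIC))
E
python3 meas.py
```

```text
t 8.22 p [587.9 268.4 189.5] yaw 126.52 w 34.1 F [-0.1 -0.4 -1. ] T [ 0.1  -0.11 -0.01] q [0.03 1.27]
d mm [-1.9  7.6 -9.5] rotvec deg [ 0.31 -0.01  0.48]
hist z near (array([150, 180, 317,   1,   0,   0,   0,   2,  45,  58,  38,  13,  34,
        76,  61,  66,  85,   9,  10,  11,  10]), array([-60, -52, -44, -36, -28, -20, -12,  -4,   4,  12,  20,  28,  36,
        44,  52,  60,  68,  76,  84,  92, 100, 108]))
cap 3 11 (array([587.01, 267.92]), np.int64(41), np.float64(0.86))
cap 24 36 (array([587.12, 267.37]), np.int64(26), np.float64(0.88))
cap 3 36 (array([587.16, 268.34]), np.int64(154), np.float64(1.03))
rim scene 343 ((583.9581909179688, 276.0256652832031), 29.725847244262695) ((583.74267578125, 273.99981689453125), (54.89794921875, 54.94065856933594), 67.79051971435547)
socket barrel (array([582.92, 274.62]), np.int64(328), np.float64(4.77))
```

View pics/lk.png

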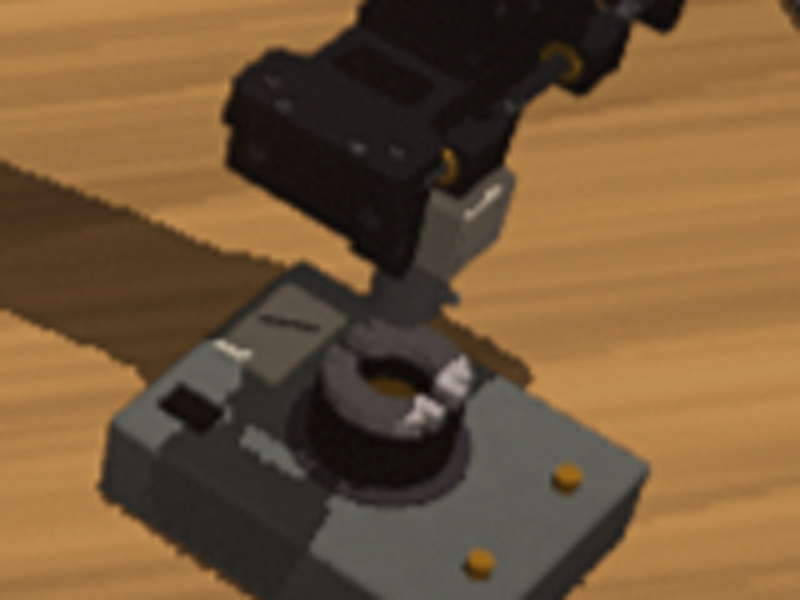

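The picture shows the lamp upright with its cap free just behind the socket, a lug visible at right, in line with the rim's slot. Combining both views gives a TCP target of (584.4, 275.1), yaw 127. The rim contact should come at TCP z≈150.

```bash
python3 -m handwheel '[[-0.002,0.0055,-0.009,0.3,0,0.5,0.028],[0,0,-0.005,0,0,0,0.028],[0,0,-0.002,0,0,0,0.028],[0,0,0,0,0,0,0.028],[0,0,0,0,0,0,0.028]]'  >/dev/null; python3 st.py 584.4 275.1 155 127
```

```text
t 8.68 p [586.1 272.7 172.3] yaw 126.97 w 33.5 F [ 0.3  0.7 -0.2] T [ 0.12 -0.06  0.01] q [0.02 1.26]
d mm [ -1.7   2.4 -17.3] rotvec deg [0.01 0.02 0.03]
```

```bash
python3 -m handwheel '[[0,0,0,0,0,0,0.028],[0,0,0,0,0,0,0.028]]'  >/dev/null; python3 st.py 584.4 275.1 155 127
```

```text
t 8.85 p [586.  272.7 172.3] yaw 126.98 w 33.7 F [ 0.5 -0.2 -1. ] T [ 0.12 -0.02  0.04] q [0.02 1.26]
d mm [ -1.6   2.4 -17.3] rotvec deg [0.01 0.02 0.02]
```

```bash
python3 -m handwheel '[[-0.0016,0.0024,-0.006,0,0,0,0.028],[0,0,-0.005,0,0,0,0.028],[0,0,-0.002,0,0,0,0.028],[0,0,0,0,0,0,0.028],[0,0,0,0,0,0,0.028]]'  >/dev/null; python3 st.py 584.4 275.1 155 127
```

```text
t 9.27 p [584.3 275.6 158. ] yaw 127.0 w 33.6 F [-1.   0.4 -0.8] T [ 0.13 -0.11 -0.03] q [0.01 1.24]
d mm [ 0.1 -0.5 -3. ] rotvec deg [-0.    0.03  0.  ]
```

```bash
python3 -m handwheel '[[0,-0.0005,-0.003,0,0,0,0.028],[0,0,-0.003,0,0,0,0.028],[0,0,-0.002,0,0,0,0.028],[0,0,-0.002,0,0,0,0.028],[0,0,0,0,0,0,0.028]]'  >/dev/null; python3 st.py 584.4 275.1 145 127
```

```text
t 9.68 p [584.4 275.  147.1] yaw 126.99 w 33.6 F [-0.2  0.6 -1. ] T [ 0.08 -0.11 -0.09] q [0.   1.24]
d mm [-0.   0.1 -2.1] rotvec deg [-0.    0.05  0.01]
```

```bash
python3 -m handwheel '[[0,0,-0.002,0,0,0,0.028],[0,0,-0.002,0,0,0,0.028],[0,0,-0.002,0,0,0,0.028],[0,0,0,0,0,0,0.028]]'  >/dev/null; python3 st.py 584.4 275.1 145 127; python3 -m handwheel '[[0,0,-0.002,0,0,0,0.028],[0,0,-0.002,0,0,0,0.028],[0,0,-0.001,0,0,0,0.028],[0,0,0,0,0,0,0.028]]'  >/dev/null; python3 st.py 584.4 275.1 133 127
```

```text
t 10.02 p [583.6 275.4 140.7] yaw 127.02 w 33.7 F [ 0.3 -0.4 -0.2] T [ 0.12 -0.11 -0.04] q [-0.    1.23]
d mm [ 0.8 -0.3  4.3] rotvec deg [-0.02 -0.02 -0.02]
t 10.35 p [583.7 275.4 134.9] yaw 127.01 w 33.4 F [-0.7 -0.1 -0.6] T [ 0.12 -0.05  0.03] q [-0.    1.23]
d mm [ 0.7 -0.3 -1.9] rotvec deg [-0.02 -0.02 -0.01]
```

It has slid into the bore with no side force, and the lugs are reaching the slots. Going on in small steps.

```bash
python3 -m handwheel '[[0,0,-0.002,0,0,0,0.028],[0,0,-0.002,0,0,0,0.028],[0,0,-0.001,0,0,0,0.028],[0,0,-0.001,0,0,0,0.028]]'  >/dev/null; python3 st.py 584.4 275.1 117.6 127; python3 -m handwheel '[[0,0,-0.002,0,0,0,0.028],[0,0,-0.002,0,0,0,0.028],[0,0,-0.002,0,0,0,0.028],[0,0,0,0,0,0,0.028]]'  >/dev/null; python3 st.py 584.4 275.1 117.6 127
```

```text
t 10.68 p [583.8 275.7 129.3] yaw 127.01 w 33.9 F [-3.3 -1.8  3.9] T [-0.1   0.38 -0.01] q [-0.01  1.22]
d mm [  0.6  -0.6 -11.7] rotvec deg [-0.03  0.01 -0.01]
t 11.02 p [583.8 275.8 124.4] yaw 127.0 w 33.9 F [-1.4 -1.2  4.7] T [-0.15  0.43  0.01] q [-0.01  1.22]
d mm [ 0.6 -0.7 -6.8] rotvec deg [ 0.01  0.04 -0.  ]
```

The spring is felt at the expected height.

```bash
python3 -m handwheel '[[0,0,-0.002,0,0,0,0.028],[0,0,-0.002,0,0,0,0.028],[0,0,-0.002,0,0,0,0.028],[0,0,-0.002,0,0,0,0.028]]'  >/dev/null; python3 st.py 584.4 275.1 117.6 127; python3 -m handwheel '[[0,0,-0.003,0,0,0,0.028],[0,0,-0.003,0,0,0,0.028]]'  >/dev/null; python3 st.py 584.4 275.1 117.6 127
```

```text
t 11.35 p [583.9 275.9 118.8] yaw 126.99 w 33.7 F [-4.3 -2.5 10.5] T [-0.52  0.87 -0.02] q [-0.01  1.21]
d mm [ 0.5 -0.8 -1.2] rotvec deg [0.09 0.09 0.01]
t 11.52 p [584.  276.2 117. ] yaw 126.95 w 33.7 F [-12.4 -10.8  39.1] T [-2.05  2.65 -0.  ] q [-0.02  1.21]
d mm [ 0.4 -1.1  0.6] rotvec deg [0.2  0.16 0.05]
```

Bottomed at the expected height with a firm stop. Now the clockwise turn, keeping a light downward push.

```bash
python3 -m handwheel '[[-0.0005,-0.0005,0,0,0,-3,0.028],[0,0,-0.0015,0,0,-5,0.028],[0,0,-0.001,0,0,-5,0.028],[0,0,-0.001,0,0,-5,0.028]]'  >/dev/null; python3 st.py 584.4 275.1 117.6 38; python3 -m handwheel '[[0,0,-0.001,0,0,-6,0.028],[0,0,-0.001,0,0,-6,0.028],[0,0,-0.001,0,0,-6,0.028],[0,0,-0.001,0,0,-6,0.028]]'  >/dev/null; python3 st.py 584.4 275.1 117.6 38
```

```text
t 11.85 p [583.6 276.4 118.4] yaw 108.34 w 33.1 F [-3.8 -2.6 10. ] T [-0.39  0.74  0.04] q [-0.06  0.92]
d mm [ 0.8 -1.3 -0.8] rotvec deg [ 3.600e-01  1.000e-02 -7.034e+01]
t 12.18 p [583.6 277.1 118.1] yaw 83.2 w 33.9 F [-3.9 -2.3  9.9] T [-0.44  0.83  0.04] q [-0.12  0.54]
d mm [ 0.8 -2.  -0.5] rotvec deg [  0.41  -0.   -45.2 ]
```

```bash
python3 -m handwheel '[[0,0,-0.0012,0.4,0,-6,0.028],[0,0,-0.0012,0,0,-6,0.028],[0,0,-0.0012,0,0,-6,0.028],[0,0,-0.0012,0,0,-6,0.028]]'  >/dev/null; python3 st.py 584.4 275.1 117.6 38; python3 -m handwheel '[[0,0,-0.0015,0,0,-6,0.028],[0,0,-0.0015,0,0,-5,0.028],[0,0,-0.0015,0,0,-4,0.028],[0,0,-0.0015,0,0,-3,0.028]]'  >/dev/null; python3 st.py 584.4 275.1 117.6 38
```

```text
t 12.52 p [583.9 277.2 117.4] yaw 58.0 w 33.9 F [-4.3 -3.  11.8] T [-0.66  0.87  0.09] q [-0.18  0.16]
d mm [ 0.5 -2.1  0.2] rotvec deg [  0.18   0.2  -20.  ]
t 12.85 p [584.2 277.4 117.4] yaw 38.96 w 33.6 F [-5.3 -3.2 14.1] T [-0.8   1.22  0.13] q [-0.23 -0.12]
d mm [ 0.2 -2.3  0.2] rotvec deg [ 0.37  0.29 -0.96]
```

```bash
python3 -m handwheel '[[0,0,-0.002,0,0,-2,0.028],[0,0,-0.002,0,0,-2,0.028],[0,0,-0.002,0,0,-2,0.028]]'  >/dev/null; python3 st.py 584.4 275.1 117.6 38; python3 -m handwheel '[[0,0,-0.002,0,0,-1.5,0.028],[0,0,-0.002,0,0,-1.5,0.028]]'  >/dev/null; python3 st.py 584.4 275.1 117.6 38
python3 - <<'E'
from h import *
c=cam("scene");I=np.ascontiguousarray(c[0][:,:,::-1]);u,v=map(int,proj(c,[584,276,110]))
cv2.imwrite("pics/end.png",cv2.resize(I[v-60:v+60,u-80:u+80],(800,600),interpolation=cv2.INTER_CUBIC))
import st;st.st()
P=pts(c);P0=np.load("pics/scene0.npy")
for n,(u0,u1,v0,v1) in dict(tape=(150,206,266,320),screw=(194,222,212,250),stud=(278,306,200,234)).items():
    print(n,np.nanmean(np.abs((P-P0)[v0:v1,u0:u1,2])).round(2))
E
```

```text
t 13.1 p [584.2 277.6 117.3] yaw 32.83 w 33.9 F [-6.  -4.7 17.7] T [-0.96  1.48  0.98] q [-0.25 -0.22]
d mm [ 0.2 -2.5  0.3] rotvec deg [0.59 0.4  5.17]
t 13.27 p [584.3 277.5 117.3] yaw 30.04 w 33.8 F [-6.1 -5.4 19. ] T [-0.96  1.51  1.41] q [-0.27 -0.26]
d mm [ 0.1 -2.4  0.3] rotvec deg [0.77 0.52 7.96]
t 13.32 p [584.3 277.6 117.4] yaw 29.97 w 33.8 F [-5.6 -5.2 17.9] T [-1.12  1.43  1.33] q [-0.27 -0.26]
tape 1.73
screw 1.71
stud 1.8
```

View pics/end.png

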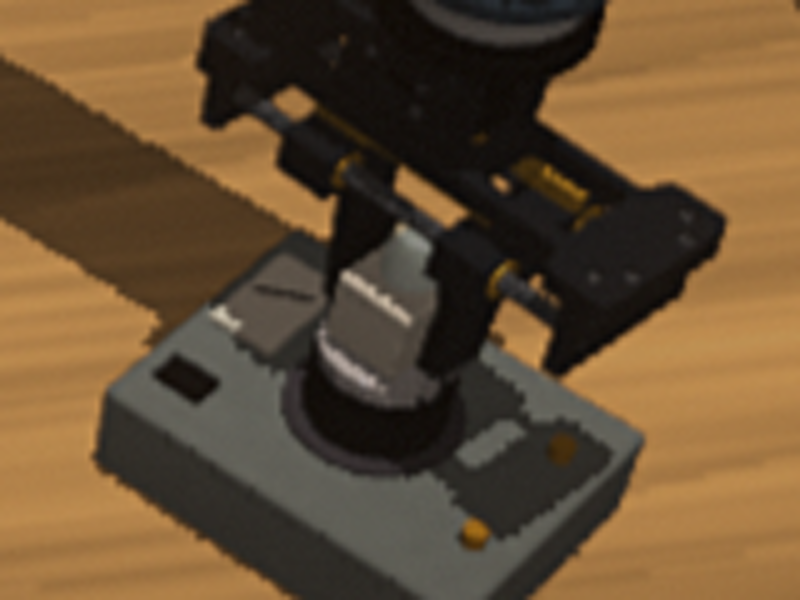

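The picture shows the lamp upright and down in the socket, with the waist just above the rim and turned about 90°. The stop torque has risen to 1.4 N m, so I'll ease the overtwist while keeping the push.

```bash
python3 -m handwheel '[[0,0,-0.002,0,0,2.5,0.028],[0,0,-0.002,-0.3,-0.2,1.5,0.028],[0,0,-0.002,0,0,0,0.028]]'  >/dev/null; python3 st.py 584.4 275.1 117.6 38;  python3 -m handwheel '[[0,0,-0.002,0,0,-0.3,0.028],[0,0,-0.002,0,0,-0.3,0.028]]'  >/dev/null; python3 st.py 584.4 275.1 117.6 38
```

```text
t 13.57 p [584.  277.9 117.4] yaw 34.53 w 33.8 F [-6.3 -5.3 18.7] T [-0.89  1.59  0.5 ] q [-0.26 -0.21]
d mm [ 0.4 -2.8  0.2] rotvec deg [1.28 0.91 3.47]
t 13.73 p [583.9 278.  117.4] yaw 34.13 w 33.7 F [-6.6 -4.2 18.6] T [-0.92  1.57  0.59] q [-0.27 -0.22]
d mm [ 0.5 -2.9  0.2] rotvec deg [1.41 0.99 3.87]
```

```bash
python3 -c "
from rig import robot
import st; print(robot.hand_in()); st.st()"
```

```text
the job is handed in; nothing more can be done
None
the job is handed in; nothing more can be done
```

I put the white-waisted lamp in the tester socket, pushed it fully down, turned it clockwise to the stop, and handed in at about 13.7 s while still gripping it. No verdict was reported.

**Last checks**
- **Grip:** 33.7 mm opening on the 34 mm waist, with the grip force set to 45 N.
- **Pressed down:** the push was about 18.6 N, above the 10 N spring. The tool height puts the foot about 32 mm below the rim, which is bottomed.
- **Turned:** the twist was about 0.6 N m, above the 0.09 N m return spring, so it is against the stop. The tool turned about 93°. The last few degrees, past the roughly 88° stop, are probably give in the arm and pads.
- **Tilt:** the tool was about 1.7° off vertical, within the limit.
- **Bystanders:** the tape, stud and screw-cap lamp areas looked unchanged in the depth image. Differences were about 1.7 mm, which I take to be noise.

**What went wrong or disagreed**
- The first reach went about 10 mm too low. An upward force of 11 N showed, most likely the palm on the glass. I opened, checked the lamp was still upright and in place, and gripped it again.
- The first full press briefly peaked at about 39 N.
- The turn was briefly overdriven to 1.4 N m, then eased off.
- The two camera views disagreed by about 1 to 1.5 mm on the socket's position, so I aimed between them. The lamp went in with no side force until it met the spring.
- At hand-in there was a steady side force of about 8 N, and the tool sat about 3 mm off my aim in y. The 30 mm bore should still keep the lamp centred, but I did not measure that directly.

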